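# Fetch the sample vial from the back of the bottle caddy

## Task

The small sample vial stands at the back of the white caddy, boxed in by the amber bottle and the glass measuring cylinder. First stand both of those in the grey spill tray; only when both are there, take the vial and set it down in the recess of the square metal sample stand in front of the titrator, and then put the bottle and the cylinder back, each into the very well of the caddy it came from. Keep all three upright throughout, leave the beaker, the salt jar and the marker where they are, and finish with everything released and at rest.

Things in the scene. Friction and masses are not known exactly. Their poses are not given: they have to be found in the camera images.
- caddy: White plastic bottle caddy, 160 (x) x 190 (y) mm, 12 mm thick, fixed, left or right of the work area. Origin: centre of its underside on the bench; z up, x towards its back. Round wells 5 mm deep (floors at z 7 mm): two front ones, diameter 74, at (-30, +43) and (-30, -43) mm, a rear one, diameter 40, at (22, 0). Rear upstand 30 mm high at x 72 to 80, side rims 18 mm high at y +-87 to 95
- tray: Shallow light grey plastic spill tray, empty, 130 (x) x 240 (y) mm outside, rim 7 mm wide and 15 mm high, floor 4 mm above the bench; fixed, on the other side from the caddy. Origin: centre of its underside, z up. The bottle and the cylinder fit in it side by side, for example 55 mm either side of the centre along its y axis
- stand: Square plain steel sample stand, 84 x 84 x 14 mm, fixed on the bench before the titrator, with one central round recess of 40 mm diameter, 6 mm deep (floor 8 mm above the bench). Origin: centre of its underside, z up. Beware of the titrator behind it, 0.39 m tall: its front face stands at world x 0.64 m, y 0.01 to 0.25 m, and the gripper must pass before it
- amber_bottle: Tall amber glass bottle, body 51 mm diameter up to a shoulder at about 100 mm, fixed black cap 30 mm diameter from 138 mm to the top at 159 mm, 0.15 to 0.31 kg, standing in one of the two front wells (either one). Origin: centre of its underside, z up along the bottle. Easily gripped by the cap
- cylinder: Clear glass measuring cylinder, 189 mm tall, tube 27 mm diameter on a blue hexagonal foot 60 x 52 mm and 8 mm thick, 0.08 to 0.13 kg, standing in the other front well. Origin: centre of its underside, z up along the tube
- vial: Small clear screw vial with a black cap, 23 mm diameter, 47 mm tall (cap 20 mm diameter from 37 mm up), about 22 g, standing in the small rear well of the caddy. Origin: centre of its underside, z up
- beaker: Bystander: glass beaker, 55 mm diameter, 68 mm tall, on the bench at the back left. Origin: centre of its underside
- salt_jar: Bystander: plastic jar with blue lid, 76 mm diameter, 106 mm tall, on the bench at the back right. Origin: centre of its underside
- marker: Bystander: blue and white marker pen lying on the bench at the foot of the titrator, behind the stand, 138 mm long, 11 mm thick. Origin: under its middle
There are look-alikes about, which are no part of the job. Of the things shaped like the cylinder, the clear one is meant.

How it is judged:
On the way, in this order (a step that is already met when the one before it is completed fails the run):
1. the amber bottle and the measuring cylinder both stand released in the spill tray while the vial is still in its well (x of amber_bottle in the frame of tray between -0.05 and 0.05 m and y of amber_bottle in the frame of tray between -0.105 and 0.105 m and z of amber_bottle in the frame of tray between 0.0005 and 0.008 m and angle between each of amber_bottle, cylinder's own z axis and vertical below 0.12 rad and contact force between the fingers and amber_bottle below 0.05 N and linear speed of each of amber_bottle, cylinder below 0.03 m/s and x of cylinder in the frame of tray between -0.05 and 0.05 m and y of cylinder in the frame of tray between -0.105 and 0.105 m and z of cylinder in the frame of tray between 0.0005 and 0.008 m and contact force between the fingers and cylinder below 0.05 N and distance of vial from where it was at the start of the episode below 0.012 m), for 0.2 s.
2. the vial stands released in the recess of the sample stand, with the bottle and the cylinder still in the spill tray (horizontal distance between vial and stand below 0.012 m and z of vial in the frame of stand between 0.005 and 0.0115 m and angle between each of vial, amber_bottle, cylinder's own z axis and vertical below 0.12 rad and contact force between the fingers and vial below 0.05 N and linear speed of each of vial, amber_bottle, cylinder below 0.03 m/s and x of amber_bottle in the frame of tray between -0.05 and 0.05 m and y of amber_bottle in the frame of tray between -0.105 and 0.105 m and z of amber_bottle in the frame of tray between 0.0005 and 0.008 m and contact force between the fingers and amber_bottle below 0.05 N and x of cylinder in the frame of tray between -0.05 and 0.05 m and y of cylinder in the frame of tray between -0.105 and 0.105 m and z of cylinder in the frame of tray between 0.0005 and 0.008 m and contact force between the fingers and cylinder below 0.05 N), for 0.2 s.
At the end, for the whole second after the job is handed in: The vial stands upright in the recess of the sample stand (within 12 mm of its centre, on the recess floor); the amber bottle and the measuring cylinder each stand upright on the floor of the caddy well they came from, within 15 mm of where they started; everything is released and at rest (horizontal distance between vial and stand below 0.012 m and z of vial in the frame of stand between 0.005 and 0.0115 m and angle between each of vial, amber_bottle, cylinder's own z axis and vertical below 0.12 rad and contact force between the fingers and vial below 0.05 N and linear speed of each of vial, amber_bottle, cylinder below 0.03 m/s and distance of each of amber_bottle, cylinder from where it was at the start of the episode below 0.015 m and z of amber_bottle in the frame of caddy between 0.003 and 0.0105 m and contact force between the fingers and amber_bottle below 0.05 N and z of cylinder in the frame of caddy between 0.003 and 0.0105 m and contact force between the fingers and cylinder below 0.05 N); the robot touches nothing.
It fails at once if the bottle, the cylinder or the vial is tipped by more than about 30 degrees (angle between any of amber_bottle, cylinder, vial's own z axis and vertical above 0.52 rad).
It fails at once if the beaker, the salt jar or the marker is moved by more than 25 mm (distance of any of beaker, salt_jar, marker from where it was at the start of the episode above 0.025 m).
It also fails if it takes over 128 s, if anything falls off the work surface, if the arm or the gripper's body presses on something with over 40 N, if the wrist force passes 120 N, or if a joint passes its speed limit or range.

## Robot

A 6-joint arm with a two-finger parallel gripper is mounted at the origin on a cart in front of the work surface, level with it; the furniture and walls round the work are solid. World frame = base frame: x ahead of the robot, y to its left, z up, the work surface at z = 0. Lengths are in m, angles in rad, forces in N, time in s.
With the tool pointing down it reaches from about 0.425 to 0.95 m from the base axis. Payload 14.7 kg.
Tool frame: the origin (TCP) lies midway between the tips of the shut fingers; the grasp point (between the pads) lies 19 mm behind it; z points along the fingers, y is the line along which they close (so a half turn about z gives the same grasp; the last joint's range is limited). The gripper opens to 85 mm and grips with 20 to 120 N. Pads are 22 mm wide; open, the fingers measure 114 mm over their backs; the gripper's body (76 mm by 85 mm) begins 54 mm behind the grasp point. The pads swing forward as they close: fully open they stand 13 mm farther back than shut.
Start: joints at [-1.236, 0.48, 1.596, -0, 1.065, -0.047], TCP at [0.242, -0.603, 0.196] pointing down, gripper open.
Joint ranges: [-2.75, 2.75], [-0.82, 2.05], [0.23, 2.67], [-1.56, 4.7], [0.09, 2.69], [-2.92, 2.92]. Speed limits (rad/s): [1.89, 1.89, 2.39, 3.01, 3.01, 3.01].

## Interface

Orientations are given as a rotation vector (axis times angle).
In Python, from plant import * gives the robot as it stands.
- The arm moves only by the tool jog_arm, never from a script. Its argument "rows" is a list of rows, each a list of 3 entries, a list of its own where there are three numbers: the shift along the tool's x, y, z in cm, then the turn about the tool's z in rad, then the closure in counts, from 0 (fully open) to 255 (shut). In form: [[[dx, dy, dz], turn, claw], ...]. A call has 1 to 12 rows; each row shifts and turns the commanded pose from where the row before left it, along the tool's axes as they then stand; what a row does not reach is not made up. A row lasts 1/12 s, in which the tool goes at most 41.7 mm and 7.16 degrees, less where a joint would pass 70% of its speed; a pose out of reach is approached as far as the arm can. A call is refused whole if a number of a shift passes 4.17 or a number of a turn 0.125, either way. A call with a gripper value outside its range is refused whole. The fingers move at their own pace and stop on an object; "newtons" is the grip in N (left out, the last holds). Time passes only in rows, so rows that do not move let the fingers close. It gives the time, the measured TCP pose, the force, the opening and the grip force at its end, in the units of the state.
- get_obs(): the state, without advancing time (a new reading comes with each control period).
- capture(name): name is "side" or "top"; returns (picture, depth): 480x640x3 uint8, blue, green, red; 480x640 float32, m along the optical axis (not along the pixel's ray), 0 where there is no reading.
- camera_model(name): a dict with "fov_y" (degrees; the focal length in pixels is half the picture's height over the tangent of half this angle, whatever the lens; pixels are square), "cx", "cy" (the principal point, pixels), "rvec" (rotation vector, rad) and "tvec" (3), from world to camera coordinates, as OpenCV has them. Camera axes: x right, y down, z forward; pixel columns grow to the right and rows downward; lengths in m; the calibration is good to about 2 mm. A picture is of the moment at which its call begins. camera_model takes no time and is no camera call.
- job_done(): hands the job in; it is judged then, once.
Trained networks look in the newest picture that a camera, given by its name, has taken for a name from the list of things; names that differ only in an ending like _2 or _b are one class to them, and where a whole thing is asked for, a point or a joint stands for the part that bears it (a point fixed in the world has none). Each returns a list of dicts, best first, with "conf" (0 to 1); they miss things now and then, are a little off and sometimes report something else, mostly with a low value. They report only what shows in the picture. A call takes as long as a camera call. They do not tell look-alikes from the thing itself.
- find_in(camera, name): "at" ([x, y, z] in m, in world coordinates, good to about 4 mm: the middle of the surface that is visible of it).
The state is a dict: "time_s": time; "joints": joint angles; "joint_velocities": joint speeds; "tau": joint torques, N m; "tool_pos": TCP position; "eef_rot": TCP orientation; "wrist_force": force on the tool from outside, world axes, zero at the start; "wrist_torque": the same for the moment, N m; "width": opening from 0.0 (shut) to 1.0 (fully open); "finger_force": force on a finger pad.
Only numpy, scipy, OpenCV 4.12 (cv2) and the standard library are available. Lean on these libraries where they do the work, as an engineer would, in place of code of your own. Each camera call takes 0.05 s, during which the arm holds its last target. There are 200 camera calls.

## Working session

There is one attempt and no reset: what is moved stays moved. The work goes in short steps, Python scripts to look and compute and a tool call to move; the robot and the scene stay as the last step left them, time stands still between calls to the robot, and variables do not carry over. Pictures are saved under pics/ and viewed, at most 16 in all, crops included, and the job is handed in when it is done.

Besides the shell and the picture viewer there is one more tool, called after ">>>" as name([rows], argument=value, ...), one row to a line, values as JSON. jog_arm: Moves the arm, as the interface text tells. Its arguments: {"type":"object","properties":{"rows":{"type":"array","items":{"type":"array"}},"newtons":{"type":"number"}},"required":["rows"]}

```bash
mkdir -p pics
python3 - <<'E'
from plant import *
import cv2
o=get_obs(); print(o['time_s'],o['tool_pos'],o['eef_rot'],o['width'])
for c in ['top','side']:
    p,d=capture(c); cv2.imwrite(f'pics/{c}0.png',p); m=camera_model(c); print(m)
    for n in ['caddy','tray','stand','amber_bottle','cylinder','vial','beaker','salt_jar','marker']:
        print(c,n,[([round(float(v),3) for v in r['at']],round(r['conf'],2)) for r in find_in(c,n)])
E
```

```text
0.0 [ 0.24206469 -0.60275284  0.19497115] [-3.08333650e+00 -5.95842856e-01  2.81160563e-04] 1.0023695873579712
{'fov_y': 46.25698799017476, 'cx': 313.9662358592009, 'cy': 239.27258760610508, 'rvec': array([ 2.2104621 , -2.19195559,  0.08936975]), 'tvec': array([-0.11242245,  0.57092139,  1.38861782])}
top caddy [([0.563, -0.299, 0.012], 0.81)]
top tray [([0.525, 0.301, 0.002], 0.59)]
top stand [([0.459, 0.025, 0.016], 0.92), ([0.524, 0.3, 0.001], 0.56)]
top amber_bottle [([0.522, -0.245, 0.123], 0.77), ([0.707, 0.358, 0.03], 0.61)]
top cylinder [([0.497, -0.454, 0.051], 0.86), ([0.506, -0.541, 0.074], 0.8), ([0.602, -0.011, 0.014], 0.73), ([0.509, -0.327, 0.043], 0.67)]
top vial [([0.56, -0.288, 0.051], 0.64)]
top beaker []
top salt_jar [([0.711, -0.292, 0.104], 0.84), ([0.602, -0.008, 0.012], 0.32), ([0.517, -0.246, 0.119], 0.28)]
top marker [([0.605, -0.009, 0.014], 0.65)]
{'fov_y': 56.080301407186866, 'cx': 320.3923462526282, 'cy': 237.51259877723393, 'rvec': array([ 2.02811319, -0.41903715,  0.27812561]), 'tvec': array([-0.59232298,  0.0915966 ,  1.05532698])}
side caddy [([0.503, -0.333, 0.015], 0.74)]
side tray [([0.548, 0.263, 0.004], 0.78)]
side stand [([0.468, 0.001, 0.013], 0.58)]
side amber_bottle []
side cylinder [([0.507, -0.349, 0.094], 0.95), ([0.495, -0.472, 0.083], 0.95), ([0.494, -0.559, 0.083], 0.9)]
side vial [([0.55, 0.262, 0.006], 0.71), ([0.556, -0.306, 0.035], 0.64)]
side beaker []
side salt_jar [([0.699, -0.325, 0.067], 0.68)]
side marker []
```

View pics/top0.png

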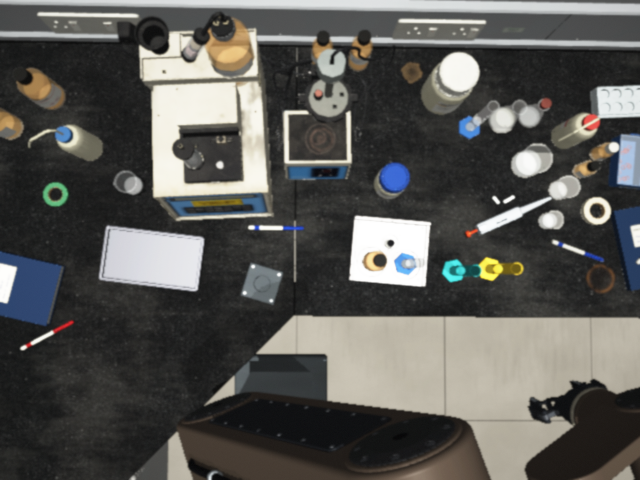

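View pics/side0.png

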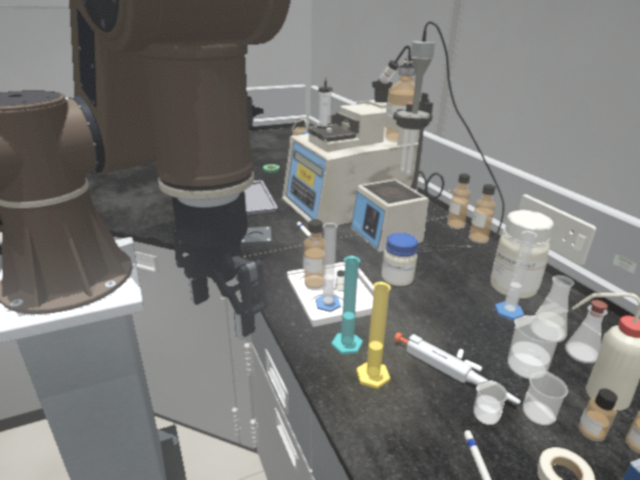

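Candidates shaped like the cylinder: clear with a blue foot in the caddy (top 405,263), teal (455,270), yellow (490,268), and a clear one at the back (470,127). The one in the caddy well, clear and beside the amber bottle, fits. I'll confirm it in an enlarged crop and measure it.

```bash
cat > h.py <<'E'
from plant import *
import cv2, numpy as np
def cam(n):
    m=camera_model(n); f=240/np.tan(np.radians(m['fov_y']/2))
    R=cv2.Rodrigues(np.array(m['rvec']))[0]; return f,m['cx'],m['cy'],R,np.array(m['tvec'])
def cloud(n,d):
    f,cx,cy,R,t=cam(n); v,u=np.mgrid[0:480,0:640]
    P=np.stack([(u-cx)/f*d,(v-cy)/f*d,d],-1); return (P-t)@R
def ray(n,u,v,z):
    f,cx,cy,R,t=cam(n); r=R.T@np.array([(u-cx)/f,(v-cy)/f,1]); c=-R.T@t
    return c+r*(z-c[2])/r[2]
def px(n,p):
    f,cx,cy,R,t=cam(n); q=R@np.array(p)+t; return np.array([cx+f*q[0]/q[2],cy+f*q[1]/q[2]])
E
python3 - <<'E'
from h import *
p,d=capture('top'); W=cloud('top',d); ok=d>0
z=W[...,2]
def rect(box,lo,hi,name,white=None):
    m=ok&(z>lo)&(z<hi)&(W[...,0]>box[0])&(W[...,0]<box[1])&(W[...,1]>box[2])&(W[...,1]<box[3])
    if white: m&=(p.min(-1)>white)
    q=W[m]; r=cv2.minAreaRect(q[:,:2].astype(np.float32)*1000); print(name,len(q),[np.round(x,1) for x in r],np.round(np.median(q[:,2]),4))
    return q
rect((.43,.68,-.42,-.18),.006,.035,'caddy',110)
rect((.4,.65,.15,.45),.001,.03,'tray',110)
rect((.4,.53,-.06,.1),.009,.03,'stand')
q=rect((.45,.6,-.30,-.2),.145,.18,'cap')
print(q.mean(0),np.median(q,0))
q=rect((.45,.62,-.33,-.25),.04,.06,'vial'); print(np.median(q,0))
q=rect((.45,.55,-.4,-.29),.1,.21,'cyl'); print(np.median(q,0))
cv2.imwrite('pics/c1.png',np.hstack([cv2.resize(p[205:295,340:440],None,fx=4,fy=4,interpolation=3),cv2.resize(p[205:295,235:325],None,fx=4,fy=4,interpolation=3)]))
E
```

```text
caddy 3816 [array([ 545.3, -298.3]), array([195.2, 166.6]), np.float64(85.1)] 0.014
tray 5255 [array([548.9, 289.2]), array([258.9, 192.5]), np.float64(83.6)] 0.0066
stand 1060 [array([465.7,  19. ]), array([141.8, 111. ]), np.float64(88.8)] 0.0152
cap 157 [array([ 517.7, -251.7]), array([27.1, 29.6]), np.float64(1.8)] 0.1667
[ 0.51749363 -0.25095639  0.16595092] [ 0.51775377 -0.250678    0.16672023]
vial 77 [array([ 536.7, -309.2]), array([81.4, 20.3]), np.float64(33.2)] 0.0527
[ 0.55965904 -0.29316821  0.05272545]
cyl 197 [array([ 512.3, -335.1]), array([26.1, 24.3]), np.float64(89.4)] 0.1627
[ 0.5125212  -0.33420524  0.16267059]
```

View pics/c1.png

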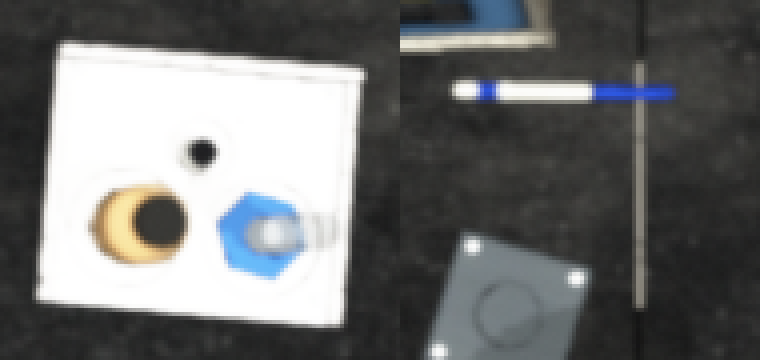

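The crop confirms it: a clear tube on a blue foot (~405,263) next to the amber bottle's black cap (~380,260). The vial's black cap is at (391,243) and the stand's recess at (262,284).

Run:
```python
from h import *
r=lambda u,v,z:np.round(ray('top',u,v,z)*1000,1)
print('cap',r(380,260,.166),'vialcap',r(390.7,243,.054),'foot',r(405.5,263.7,.015),'tubetop',r(421.5,262.7,.196))
T=np.array([r(*c,.015) for c in [(107,227),(204,236),(199,290),(100,282)]]); print('tray',T[:,:2],T.mean(0))
print('stand',r(261.75,283.75,.012))
p,d=capture('side'); W=cloud('side',d); z=W[...,2]
for n,b,lo in [('cap',(.47,.57,-.30,-.2),.148),('cyl',(.45,.57,-.39,-.30),.12)]:
    m=(d>0)&(z>lo)&(z<.22)&(W[...,0]>b[0])&(W[...,0]<b[1])&(W[...,1]>b[2])&(W[...,1]<b[3]); q=W[m]*1000
    print(n,len(q),np.round(np.median(q,0)),np.round(q.min(0)),np.round(q.max(0)))
for n in [(.518,-.251,.166),(.512,-.336,.196),(.512,-.336,.015)]: print(px('side',n),px('top',n))
```

```text
cap [ 517.8 -252.9  166. ] vialcap [ 562.3 -294.7   54. ] foot [ 512.7 -338.1   15. ] tubetop [ 511.9 -339.9  196. ]
tray [[598.  408.7]
 [577.8 167.3]
 [443.2 177.1]
 [461.2 421.8]] [520.05  293.725  15.   ]
stand [459.7  21.9  12. ]
cap 167 [ 516. -262.  162.] [ 503. -271.  148.] [ 533. -241.  167.]
cyl 478 [ 511. -347.  164.] [ 501. -353.  120.] [ 528. -323.  196.]
[313.88602046 220.46773527] [379.15871579 259.89424103]
[328.42415563 224.76079531] [419.73848754 262.63832093]
[326.1079719  300.37486519] [404.65117984 263.95449414]
```

>>> jog_arm([
  [[0,0,-2.5],0.0955,0],
  [[0,0,-2.5],0.0955,0],
  [[0,0,-2.5],0.0955,0],
  [[0,0,-2.5],0.0955,0],
  [[2.3,-2.92,0],0,0],
  [[2.3,-2.92,0],0,0],
  [[2.3,-2.92,0],0,0],
  [[2.3,-2.92,0],0,0],
  [[2.3,-2.92,0],0,0],
  [[2.3,-2.92,0],0,0],
  [[2.3,-2.92,0],0,0],
  [[2.3,-2.92,0],0,0],
], newtons=40)

```text
time_s: 2.1
tool_pos: [0.4271, -0.3681, 0.2958]
eef_rot: [3.141, -0.001, 0.0]
wrist_force: [-0.0, -0.5, 0.2]
width: 1.0
finger_force: 0.0
```

>>> jog_arm([
  [[2.27,-2.88,0],0,0],
  [[2.27,-2.88,0],0,0],
  [[2.27,-2.88,0],0,0],
  [[2.27,-2.88,0],0,0],
  [[0,0,3],0,0],
  [[0,0,3],0,0],
  [[0,0,3],0,0],
  [[0,0,3],0,0],
  [[0,0,2.5],0,0],
  [[0,0,1.4],0,0],
  [[0,0,0],0,0],
])

```text
time_s: 3.02
tool_pos: [0.5153, -0.2534, 0.1336]
eef_rot: [-3.139, 0.0, 0.007]
wrist_force: [-0.9, 0.5, -0.9]
width: 1.002
finger_force: 0.0
```

Run:
```python
from h import *
a,_=capture('side'); b,_=capture('top')
print(get_obs()['tool_pos'],px('side',(.518,-.253,.166)))
cv2.imwrite('pics/g1.png',np.hstack([cv2.resize(a[150:310,230:400],None,fx=2.3,fy=2.3),cv2.resize(b[190:300,330:440],(368,368))]))
```

```text
[ 0.51710359 -0.25445622  0.13680916] [314.2552117 220.8463788]
```

View pics/g1.png

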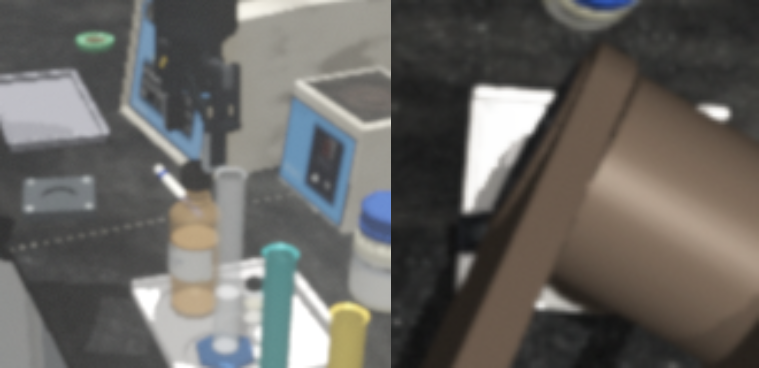

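The side view shows the open fingers straddling the cap (cap ~(195,175) in the crop), with the near cylinder clear. I'll lower a little and close.

>>> jog_arm([
  [[0,0,0.6],0,0],
  [[0,0,0],0,255],
  [[0,0,0],0,255],
  [[0,0,0],0,255],
  [[0,0,0],0,255],
  [[0,0,0],0,255],
  [[0,0,0],0,255],
  [[0,0,0],0,255],
  [[0,0,0],0,255],
], newtons=50)

```text
time_s: 3.87
tool_pos: [0.5171, -0.2544, 0.1306]
eef_rot: [-3.142, 0.0, -0.0]
wrist_force: [0.7, 0.6, -0.4]
width: -0.0
finger_force: 0.0
```

Run:
```python
from h import *
a,d=capture('side')
print(get_obs()['tool_pos'],get_obs()['width'],px('side',(.517,-.2544,.131)),px('side',(.517,-.2544,.166)))
cv2.imwrite('pics/g2.png',cv2.resize(a[150:310,230:400],None,fx=3.5,fy=3.5))
```

```text
[ 0.51708187 -0.25444304  0.13061008] -0.0002330183638497038 [313.88327905 235.67657822] [314.08479876 221.18806284]
```

View pics/g2.png

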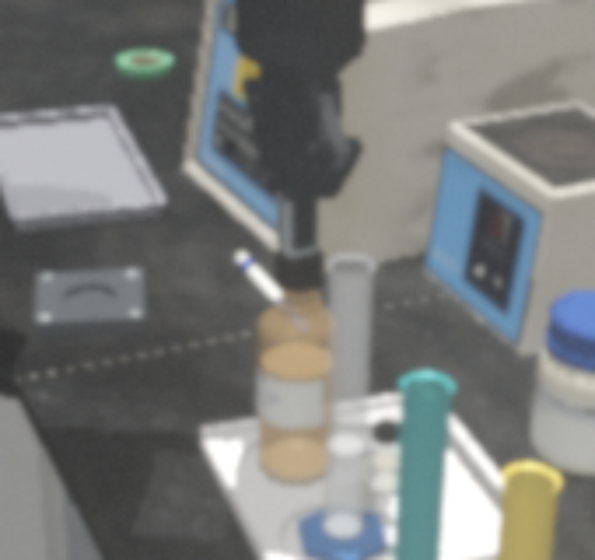

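Run:
```python
from h import *
a,d=capture('side'); W=cloud('side',d)*1000
for v in range(190,250,3): print(v,[tuple(np.round(W[v,u]).astype(int)) for u in (311,315,319)],a[v,315])
print(get_obs()['joints'])
```

```text
190 [(np.int64(503), np.int64(-268), np.int64(245)), (np.int64(508), np.int64(-278), np.int64(248)), (np.int64(515), np.int64(-282), np.int64(248))] [65 65 63]
193 [(np.int64(502), np.int64(-272), np.int64(240)), (np.int64(515), np.int64(-263), np.int64(234)), (np.int64(506), np.int64(-301), np.int64(250))] [62 62 61]
196 [(np.int64(503), np.int64(-270), np.int64(232)), (np.int64(510), np.int64(-273), np.int64(232)), (np.int64(507), np.int64(-300), np.int64(244))] [65 64 63]
199 [(np.int64(506), np.int64(-263), np.int64(223)), (np.int64(521), np.int64(-249), np.int64(215)), (np.int64(506), np.int64(-301), np.int64(238))] [65 64 63]
202 [(np.int64(506), np.int64(-262), np.int64(215)), (np.int64(506), np.int64(-283), np.int64(224)), (np.int64(508), np.int64(-299), np.int64(230))] [63 63 62]
205 [(np.int64(506), np.int64(-263), np.int64(209)), (np.int64(507), np.int64(-280), np.int64(216)), (np.int64(514), np.int64(-284), np.int64(217))] [67 66 65]
208 [(np.int64(507), np.int64(-259), np.int64(200)), (np.int64(512), np.int64(-269), np.int64(204)), (np.int64(521), np.int64(-269), np.int6
[... 1513 characters left out ...]
), (np.int64(515), np.int64(-265), np.int64(131)), (np.int64(523), np.int64(-268), np.int64(131))] [115 142 161]
241 [(np.int64(507), np.int64(-262), np.int64(124)), (np.int64(514), np.int64(-268), np.int64(126)), (np.int64(523), np.int64(-270), np.int64(124))] [147 155 170]
244 [(np.int64(505), np.int64(-267), np.int64(119)), (np.int64(513), np.int64(-271), np.int64(119)), (np.int64(522), np.int64(-272), np.int64(118))] [134 155 174]
247 [(np.int64(503), np.int64(-271), np.int64(115)), (np.int64(510), np.int64(-277), np.int64(116)), (np.int64(520), np.int64(-275), np.int64(113))] [122 153 175]
[-5.09917871e-01  4.52618417e-01  1.83373114e+00 -1.25665539e-05
  8.55310309e-01  1.06110804e+00]
```

The shut fingertips sit at about z 0.168 by depth, right on the cap, while the reported TCP is 0.131. I'll lift and measure this offset properly.

>>> jog_arm([
  [[0,0,-2.5],0,255],
  [[0,0,-2.5],0,255],
  [[0,0,-2.5],0,255],
  [[0,0,0],0,255],
  [[0,0,0],0,255],
])

```text
time_s: 4.38
tool_pos: [0.5179, -0.2549, 0.2069]
eef_rot: [3.14, -0.0, 0.004]
wrist_force: [0.0, -0.4, -1.0]
width: 0.002
finger_force: 0.0
```

Run:
```python
from h import *
a,d=capture('side'); W=cloud('side',d)*1000
o=get_obs(); print(o['tool_pos'],o['width'],o['joints'],px('side',o['tool_pos']))
for v in range(176,228,2): print(v,[tuple(int(x) for x in W[v,u]) for u in (311,315,319)])
cv2.imwrite('pics/g3.png',cv2.resize(a[110:270,230:400],None,fx=3.5,fy=3.5))
```

```text
[ 0.51711024 -0.2544595   0.20568318] 0.0017042497095015104 [-5.09887453e-01  3.66703328e-01  1.75813331e+00 -4.19907856e-06
  1.01613494e+00  1.06108418e+00] [314.38129944 204.15419162]
176 [(507, -256, 270), (512, -265, 272), (521, -266, 271)]
178 [(508, -256, 265), (512, -267, 268), (520, -268, 268)]
180 [(508, -255, 260), (512, -265, 263), (521, -266, 263)]
182 [(508, -256, 256), (512, -266, 260), (521, -265, 258)]
184 [(508, -255, 252), (512, -267, 256), (522, -264, 253)]
186 [(507, -257, 248), (511, -268, 252), (520, -268, 250)]
188 [(650, 76, 99), (515, -260, 244), (524, -260, 243)]
190 [(648, 72, 95), (650, 46, 104), (650, 20, 114)]
192 [(645, 64, 92), (651, 48, 97), (652, 23, 107)]
194 [(644, 62, 87), (650, 46, 92), (652, 23, 101)]
196 [(644, 62, 80), (648, 42, 88), (650, 18, 97)]
198 [(644, 60, 75), (648, 42, 81), (651, 20, 90)]
200 [(643, 59, 69), (648, 40, 76), (649, 16, 85)]
202 [(645, 64, 61), (647, 39, 70), (648, 12, 81)]
204 [(641, 54, 59), (644, 32, 67), (646, 8, 77)]
206 [(642, 55, 52), (646, 35, 60), (644, 3, 73)]
208 [(642, 54, 46), (643, 30, 56), (642, 0, 69)]
210 [(639, 48, 43), (644, 31, 49), (641, -2, 64)]
212 [(640, 50, 36), (643, 28, 44), (640, -4, 59)]
214 [(638, 45, 31), (640, 21, 41), (642, -1, 51)]
216 [(638, 45, 25), (641, 23, 34), (641, -3, 46)]
218 [(637, 44, 19), (641, 22, 28), (641, -3, 40)]
220 [(513, -244, 165), (521, -248, 165), (530, -250, 164)]
222 [(510, -253, 164), (518, -256, 164), (526, -258, 164)]
224 [(507, -260, 164), (513, -267, 166), (523, -265, 163)]
226 [(506, -263, 160), (512, -269, 162), (522, -268, 159)]
```

View pics/g3.png

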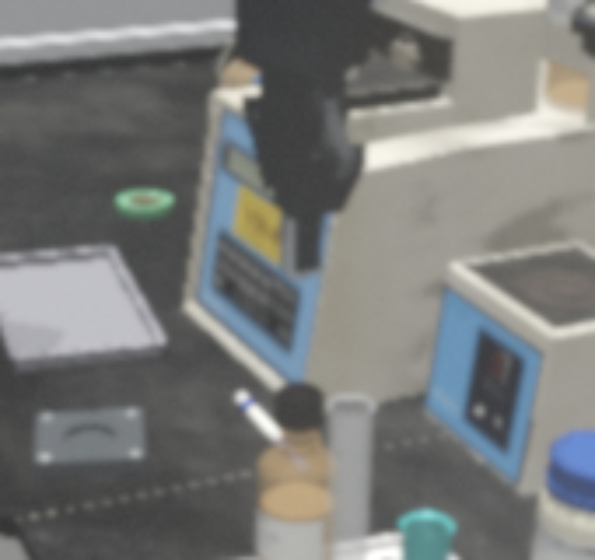

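Measured tip z is 0.243 against a reported 0.206. The shut tips are therefore 37 mm higher than reported, with x and y agreeing, so every z target gets −37 mm. Next is re-gripping the cap.

>>> jog_arm([
  [[0,0,0],0,0],
  [[0,0,0],0,0],
  [[0,0,0],0,0],
  [[0,0,0],0,0],
  [[0,0,0],0,0],
  [[0.1,-0.1,1.5],0,0],
  [[0,0,3],0,0],
  [[0,0,3],0,0],
  [[0,0,2],0,0],
  [[0,0,1],0,0],
  [[0,0,0],0,0],
])

```text
time_s: 5.35
tool_pos: [0.5179, -0.2533, 0.0993]
eef_rot: [-3.141, -0.0, 0.002]
wrist_force: [0.2, -0.1, 0.3]
width: 1.0
finger_force: 0.0
```

>>> jog_arm([
  [[0,0,0],0,255],
  [[0,0,0],0,255],
  [[0,0,0],0,255],
  [[0,0,0],0,255],
  [[0,0,0],0,255],
  [[0,0,0],0,255],
  [[0,0,0],0,255],
  [[0,0,0],0,255],
], newtons=50)

```text
time_s: 6.02
tool_pos: [0.5184, -0.2537, 0.1012]
eef_rot: [3.141, -0.0, 0.001]
wrist_force: [-0.8, -0.5, 5.5]
width: 0.334
finger_force: 49.6
```

>>> jog_arm([
  [[0,0,-1.5],0,255],
  [[0,0,-3],0,255],
  [[0,0,-3],0,255],
  [[0,0,-1.5],0,255],
  [[0,-1.5,0],0,255],
  [[0,-3,0],0,255],
  [[0,-3.5,0],0,255],
  [[0,-3.5,0],0,255],
  [[0,-3.5,0],0,255],
  [[0,-3.5,0],0,255],
  [[0,-3.5,0],0,255],
  [[0,-3.5,0],0,255],
])

```text
time_s: 7.02
tool_pos: [0.5171, 0.0036, 0.19]
eef_rot: [-3.141, 0.001, 0.001]
wrist_force: [1.1, -0.1, -2.2]
width: 0.333
finger_force: 50.0
```

>>> jog_arm([
  [[0,-3.5,0],0,255],
  [[0.1,-3.5,0],0,255],
  [[0.1,-3.5,0],0,255],
  [[0.1,-3.5,0],0,255],
  [[0.1,-3.5,0],0,255],
  [[0.1,-3.5,0],0,255],
  [[0.1,-3.5,0],0,255],
  [[0.1,-3.5,0],0,255],
  [[0,-3.5,0],0,255],
  [[0,-2.3,0],0,255],
  [[0,-1,0],0,255],
  [[0,0,0],0,255],
])

```text
time_s: 8.02
tool_pos: [0.5242, 0.3517, 0.1896]
eef_rot: [3.141, 0.003, -0.001]
wrist_force: [-0.2, -0.3, -2.2]
width: 0.329
finger_force: 50.1
```

Run:
```python
from h import *
a,d=capture('side'); b,_=capture('top')
o=get_obs(); print(o['tool_pos'],o['width'],o['finger_force'],o['wrist_force'])
cv2.imwrite('pics/g4.png',np.hstack([cv2.resize(a[80:280,180:380],(380,380)),cv2.resize(b[190:310,60:220],(507,380))])[:,:800])
```

```text
[0.52442719 0.34908713 0.18989451] 0.33235795847828625 50.07299399250769 [-0.36559022  0.00453765 -3.02396155]
```

View pics/g4.png

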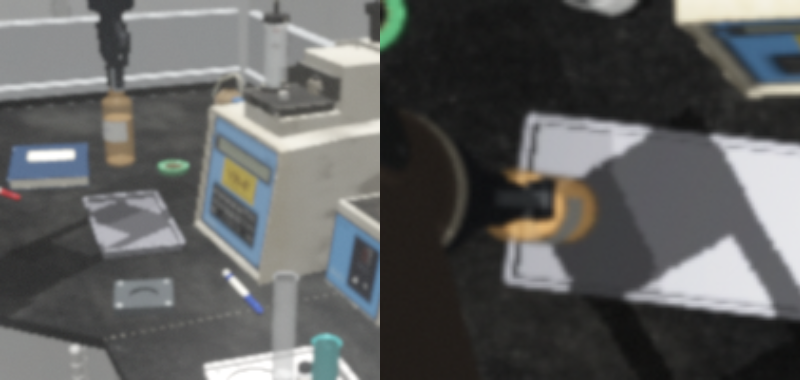

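The bottle hangs upright over the left part of the tray (top crop ~(545,205)). I'll lower and release it.

>>> jog_arm([
  [[0,0,2],0,255],
  [[0,0,3],0,255],
  [[0,0,2.5],0,255],
  [[0,0,1],0,255],
  [[0,0,0.4],0,255],
  [[0,0,0.2],0,255],
  [[0,0,0.1],0,255],
  [[0,0,0],0,255],
])

```text
time_s: 8.78
tool_pos: [0.526, 0.3498, 0.0998]
eef_rot: [-3.141, 0.001, -0.002]
wrist_force: [-0.3, -0.6, -1.9]
width: 0.338
finger_force: 50.1
```

>>> jog_arm([
  [[0,0,0],0,160],
  [[0,0,0],0,130],
  [[0,0,0],0,60],
  [[0,0,0],0,0],
  [[0,0,0],0,0],
  [[0,0,0],0,0],
  [[0,0,-1.5],0,0],
  [[0,0,-3],0,0],
  [[0,0,-3],0,0],
  [[0,0,-3],0,0],
  [[0,0,-1.5],0,0],
  [[0,0,0],0,0],
])

```text
time_s: 9.78
tool_pos: [0.527, 0.3507, 0.2227]
eef_rot: [-3.139, 0.0, -0.008]
wrist_force: [0.3, 1.0, -0.2]
width: 1.001
finger_force: 0.0
```

Run:
```python
from h import *
for c in ('side','top'):
    a,d=capture(c); W=cloud(c,d)
    m=(d>0)&(W[...,2]>.125)&(W[...,2]<.175)&(abs(W[...,0]-.525)<.06)&(abs(W[...,1]-.349)<.06); q=W[m]*1000
    print(c,len(q),q.min(0).round() if len(q) else 0,q.max(0).round() if len(q) else 0)
    print([(np.round(r['at'],3),round(r['conf'],2)) for r in find_in(c,'amber_bottle')])
o=get_obs(); print(o['tool_pos'],o['width'])
```

```text
side 108 [512. 328. 125.] [539. 364. 164.]
[(array([0.52 , 0.329, 0.078]), 0.86)]
top 35 [511. 330. 125.] [539. 358. 170.]
[]
[0.52452452 0.34915458 0.21738239] 1.0019240633924003
```

>>> jog_arm([
  [[0,1.5,0],0,0],
  [[0,3,0],0,0],
  [[0,3.5,0],0,0],
  [[0,3.5,0],0,0],
  [[0,3.5,0],0,0],
  [[0,3.5,0],0,0],
  [[0,3.5,0],0,0],
  [[0,3.5,0],0,0],
  [[0,3.5,0],0,0],
  [[0,3.5,0],0,0],
  [[0,3.5,0],0,0],
  [[0,3.5,0],0,0],
])

```text
time_s: 10.98
tool_pos: [0.5237, -0.0475, 0.2176]
eef_rot: [-3.141, 0.0, 0.003]
wrist_force: [0.4, 0.2, -0.2]
width: 1.0
finger_force: 0.0
```

>>> jog_arm([
  [[-0.25,3.5,0],0,0],
  [[-0.25,3.5,0],0,0],
  [[-0.25,3.5,0],0,0],
  [[-0.25,3.5,0],0,0],
  [[-0.25,3.5,0],0,0],
  [[0,3.5,0],0,0],
  [[0,3.5,0],0,0],
  [[0,3,0],0,0],
  [[0,1.75,0],0,0],
  [[0,0,0],0,0],
  [[0,0,0],0,0],
])

```text
time_s: 11.9
tool_pos: [0.5115, -0.3382, 0.2175]
eef_rot: [-3.14, 0.003, 0.002]
wrist_force: [0.5, 0.5, -0.6]
width: 1.002
finger_force: 0.0
```

Run:
```python
from h import *
a,d=capture('side'); W=cloud('side',d)
o=get_obs(); print(o['tool_pos'],o['width'])
m=(d>0)&(W[...,2]>.06)&(W[...,2]<.2)&(abs(W[...,0]-.512)<.05)&(abs(W[...,1]+.338)<.05); q=W[m]*1000
print(len(q),q.min(0).round(),q.max(0).round(),np.median(q,0).round())
print(px('side',(.512,-.3385,.196)))
cv2.imwrite('pics/g5.png',cv2.resize(a[120:320,240:440],(600,600)))
```

```text
[ 0.51176056 -0.33731066  0.21772685] 0.9983250518981559
774 [ 501. -354.   61.] [ 528. -322.  196.] [ 510. -347.  137.]
[328.96338382 225.28959919]
```

View pics/g5.png

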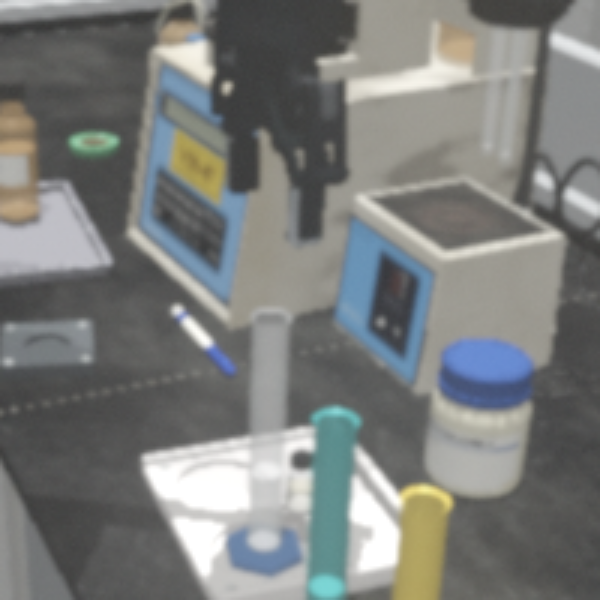

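The tube top (crop (271,317), full picture (330,226)) sits under the open fingers, matching the prediction. I'll descend and grip.

>>> jog_arm([
  [[0,0,2],0,0],
  [[0,0,3],0,0],
  [[0,0,3],0,0],
  [[0,0,2.3],0,0],
  [[0,0,1],0,0],
  [[0,0,0],0,0],
])

```text
time_s: 12.45
tool_pos: [0.5113, -0.3358, 0.1035]
eef_rot: [-3.139, -0.002, 0.005]
wrist_force: [0.1, 0.9, -0.5]
width: 0.998
finger_force: 0.0
```

>>> jog_arm([
  [[0,0,0],0,255],
  [[0,0,0],0,255],
  [[0,0,0],0,255],
  [[0,0,0],0,255],
  [[0,0,0],0,255],
  [[0,0,0],0,255],
  [[0,0,0],0,255],
  [[0,0,0],0,255],
], newtons=35)

```text
time_s: 13.12
tool_pos: [0.5131, -0.3382, 0.1067]
eef_rot: [3.141, -0.001, 0.002]
wrist_force: [0.8, 1.0, 7.3]
width: 0.3
finger_force: 34.2
```

>>> jog_arm([
  [[0,0,-1.5],0,255],
  [[0,0,-3],0,255],
  [[0,0,-3],0,255],
  [[0,0,-1.5],0,255],
  [[0,-1.5,0],0,255],
  [[0,-3,0],0,255],
  [[0,-3.5,0],0,255],
  [[0,-3.5,0],0,255],
  [[0,-3.5,0],0,255],
  [[0,-3.5,0],0,255],
  [[0,-3.5,0],0,255],
  [[0,-3.5,0],0,255],
])

```text
time_s: 14.12
tool_pos: [0.5118, -0.081, 0.1954]
eef_rot: [-3.141, 0.001, 0.0]
wrist_force: [1.0, -0.8, -1.7]
width: 0.309
finger_force: 34.7
```

>>> jog_arm([
  [[0.1,-3.5,0],0,255],
  [[0.1,-3.5,0],0,255],
  [[0.1,-3.5,0],0,255],
  [[0,-3.5,0],0,255],
  [[0,-3.5,0],0,255],
  [[0,-3.5,0],0,255],
  [[0,-3.5,0],0,255],
  [[0,-3.5,0],0,255],
  [[0,-2.8,0],0,255],
  [[0,-1.4,0],0,255],
  [[0,0,0],0,255],
  [[0,0,0],0,255],
])

```text
time_s: 15.12
tool_pos: [0.515, 0.2393, 0.1951]
eef_rot: [3.141, 0.002, -0.001]
wrist_force: [1.3, -0.4, -1.2]
width: 0.301
finger_force: 34.8
```

Run:
```python
from h import *
a,d=capture('side'); b,_=capture('top')
o=get_obs(); print(o['tool_pos'],o['width'],o['finger_force'],o['wrist_force'])
cv2.imwrite('pics/g6.png',np.hstack([cv2.resize(a[80:280,180:380],(380,380)),cv2.resize(b[190:310,80:220],(420,360)).repeat(1,0)[:360][:, :420] if 0 else cv2.resize(b[190:310,80:213],(420,380))]))
```

```text
[0.51530832 0.23808986 0.19536552] 0.30570775186584687 34.79515179991722 [-0.57160232 -0.7283177  -0.85037383]
```

View pics/g6.png

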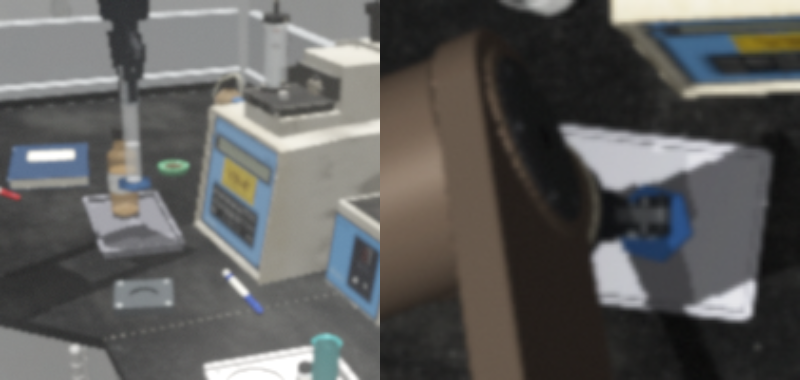

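The cylinder hangs upright over the right half of the tray, clear of the bottle. I'll lower and release it.

>>> jog_arm([
  [[0,0,2],0,255],
  [[0,0,3],0,255],
  [[0,0,2.5],0,255],
  [[0,0,1],0,255],
  [[0,0,0.4],0,255],
  [[0,0,0.2],0,255],
  [[0,0,0.1],0,255],
  [[0,0,0],0,255],
])

```text
time_s: 15.88
tool_pos: [0.5165, 0.2391, 0.1047]
eef_rot: [-3.141, 0.001, -0.002]
wrist_force: [0.0, -0.5, -1.6]
width: 0.303
finger_force: 34.8
```

>>> jog_arm([
  [[0,0,0],0,165],
  [[0,0,0],0,140],
  [[0,0,0],0,80],
  [[0,0,0],0,0],
  [[0,0,0],0,0],
  [[0,0,0],0,0],
  [[0,0,-1.5],0,0],
  [[0,0,-3],0,0],
  [[0,0,-3],0,0],
  [[0,0,-3],0,0],
  [[0,0,-1.5],0,0],
  [[0,0,0],0,0],
])

```text
time_s: 16.88
tool_pos: [0.5176, 0.2399, 0.2274]
eef_rot: [-3.139, 0.0, -0.008]
wrist_force: [0.4, 0.5, 1.3]
width: 1.002
finger_force: 0.0
```

Run:
```python
from h import *
o=get_obs(); print(o['tool_pos'],o['width'])
a,d=capture('side'); W=cloud('side',d)
for n,x,y,lo,hi in (('cyl top',.515,.239,.13,.2),('cyl low',.515,.239,.04,.1),('cap',.525,.349,.145,.18)):
    m=(d>0)&(W[...,2]>lo)&(W[...,2]<hi)&(abs(W[...,0]-x)<.05)&(abs(W[...,1]-y)<.05); q=W[m]*1000
    print(n,len(q),q.min(0).round(),q.max(0).round(),np.median(q,0).round())
b,d=capture('top'); W=cloud('top',d)
m=(d>0)&(W[...,2]>.03)&(W[...,2]<.065)&(abs(W[...,0]-.562)<.03)&(abs(W[...,1]+.295)<.03); q=W[m]*1000
print('vial',len(q),q.min(0).round(),q.max(0).round(),np.median(q,0).round())
cv2.imwrite('pics/g7.png',np.hstack([cv2.resize(a[100:260,200:360],(400,400)),cv2.resize(b[205:295,340:430],(400,400),interpolation=3)]))
```

```text
[0.51756002 0.23987854 0.22738904] 1.0024051535330314
cyl top 186 [504. 220. 130.] [530. 255. 193.] [515. 230. 165.]
cyl low 147 [504. 221.  40.] [530. 241. 100.] [514. 230.  72.]
cap 47 [511. 327. 145.] [536. 362. 163.] [520. 338. 157.]
vial 70 [ 553. -300.   32.] [ 573. -282.   64.] [ 562. -290.   54.]
```

View pics/g7.png

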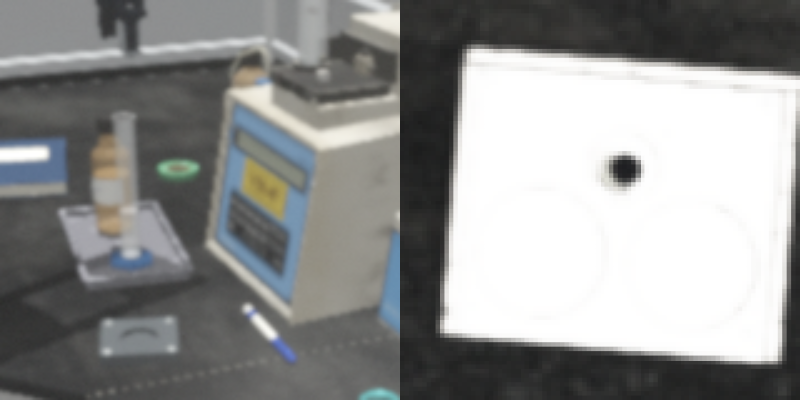

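Both stand upright in the tray, and the vial's cap is still at (391,243). Now to the vial.

>>> jog_arm([
  [[0,1.5,0],0,0],
  [[0,3,0],0,0],
  [[0,3.5,0],0,0],
  [[0,3.5,0],0,0],
  [[0,3.5,0],0,0],
  [[0,3.5,0],0,0],
  [[0,3.5,0],0,0],
  [[0,3.5,0],0,0],
  [[0,3.5,0],0,0],
  [[0.5,3.5,0],0,0],
  [[0.5,3.5,0],0,0],
  [[0.5,3.5,0],0,0],
])

```text
time_s: 17.98
tool_pos: [0.5292, -0.158, 0.2222]
eef_rot: [-3.141, 0.001, 0.003]
wrist_force: [1.2, 0.1, 0.8]
width: 1.0
finger_force: 0.0
```

>>> jog_arm([
  [[1,3.5,0],0,0],
  [[1,3.5,0],0,0],
  [[0.75,3.5,0],0,0],
  [[0.2,2.3,0],0,0],
  [[0,1.1,1.5],0,0],
  [[0,0,3],0,0],
  [[0,0,3.5],0,0],
  [[0,0,3.5],0,0],
  [[0,0,3.5],0,0],
  [[0,0,2],0,0],
  [[0,0,0],0,0],
  [[0,0,0],0,0],
])

```text
time_s: 18.98
tool_pos: [0.5583, -0.2945, 0.052]
eef_rot: [-3.14, 0.001, 0.005]
wrist_force: [-0.8, -0.7, 0.1]
width: 1.0
finger_force: 0.0
```

Run:
```python
from h import *
a,d=capture('side'); W=cloud('side',d)
o=get_obs(); print(o['tool_pos'],o['width'])
print(px('side',(.562,-.2935,.054)),px('side',np.array(o['tool_pos'])+[0,0,.037]))
cv2.imwrite('pics/g8.png',cv2.resize(a[180:320,270:410],(600,600)))
```

```text
[ 0.55962879 -0.29517819  0.05360577] 0.9990089059449864
[339.02646219 270.43579752] [339.03454921 256.77480889]
```

View pics/g8.png

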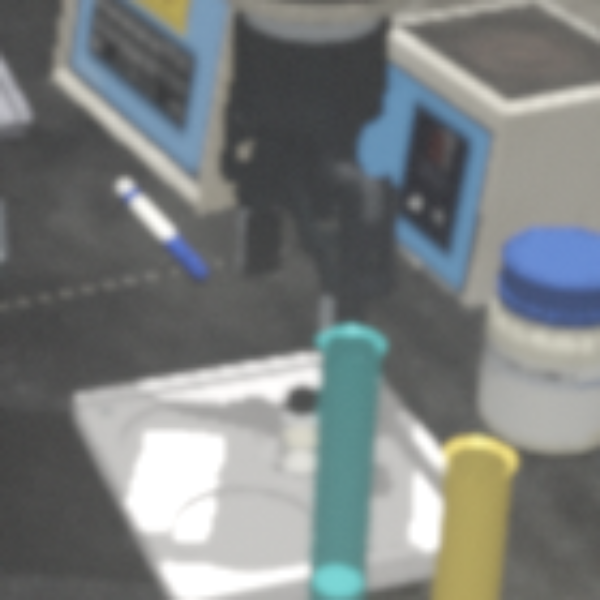

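The vial's cap (full picture ~(340,271)) lies midway under the fingers, matching the prediction. I'll descend and grip gently.

>>> jog_arm([
  [[0.2,0,2],0,0],
  [[0,0,2.5],0,0],
  [[0,0,2],0,0],
  [[0,0,0.9],0,0],
  [[0,0,0],0,0],
  [[0,0,0],0,0],
])

```text
time_s: 19.53
tool_pos: [0.5627, -0.2954, -0.0192]
eef_rot: [3.141, -0.0, 0.002]
wrist_force: [0.1, 0.4, -0.3]
width: 1.0
finger_force: 0.0
```

>>> jog_arm([
  [[0,0,0],0,255],
  [[0,0,0],0,255],
  [[0,0,0],0,255],
  [[0,0,0],0,255],
  [[0,0,0],0,255],
  [[0,0,0],0,255],
  [[0,0,0],0,255],
  [[0,0,0],0,255],
  [[0,0,0],0,255],
], newtons=20)

```text
time_s: 20.28
tool_pos: [0.5623, -0.2952, -0.0199]
eef_rot: [3.141, -0.0, 0.001]
wrist_force: [-1.3, -0.4, 7.5]
width: 0.257
finger_force: 20.8
```

>>> jog_arm([
  [[0,0,-1.5],0,255],
  [[0,0,-3],0,255],
  [[0,0,-3],0,255],
  [[0,0,-1.5],0,255],
  [[-0.5,-1.5,0],0,255],
  [[-1,-3,0],0,255],
  [[-1,-3.2,0],0,255],
  [[-1,-3.2,0],0,255],
  [[-1,-3.2,0],0,255],
  [[-1,-3.2,0],0,255],
  [[-1,-3.2,0],0,255],
  [[-1,-3.2,0],0,255],
])

```text
time_s: 21.28
tool_pos: [0.4864, -0.0566, 0.0697]
eef_rot: [-3.142, 0.001, -0.0]
wrist_force: [0.8, 1.2, 0.3]
width: 0.259
finger_force: 20.3
```

>>> jog_arm([
  [[-1,-3,0],0,255],
  [[-1,-2.6,0],0,255],
  [[-0.5,-1.6,0],0,255],
  [[-0.2,-0.8,0],0,255],
  [[0,0,0],0,255],
  [[0,0,0],0,255],
  [[0,0,0],0,255],
])

```text
time_s: 21.87
tool_pos: [0.4608, 0.0213, 0.0697]
eef_rot: [3.141, -0.001, 0.001]
wrist_force: [0.4, -1.0, -0.4]
width: 0.254
finger_force: 20.3
```

Run:
```python
from h import *
a,d=capture('side'); b,_=capture('top')
o=get_obs(); print(o['tool_pos'],o['width'],o['finger_force'])
print('pred side recess rim',px('side',(.460,.022,.014)),'top',px('top',(.460,.022,.014)))
cv2.imwrite('pics/g9.png',np.hstack([cv2.resize(a[150:270,190:310],(400,400)),cv2.resize(b[230:310,220:300],(400,400))]))
```

```text
[0.4605794  0.02117187 0.06956151] 0.2573192718315843 20.268508567241952
pred side recess rim [254.42298901 233.46306765] top [261.63697087 283.65772753]
```

View pics/g9.png

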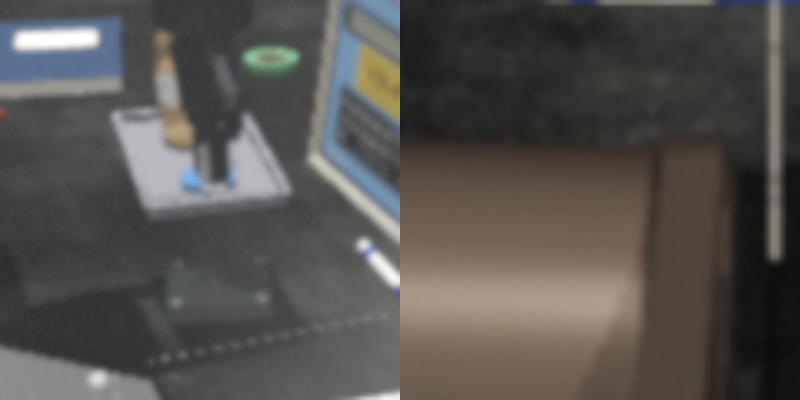

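The stand's screws centre at about (256,234) in the side picture, where predicted, so the gripper is aligned. I'll lower the vial into the recess.

>>> jog_arm([
  [[0,0,2],0,255],
  [[0,0,2.5],0,255],
  [[0,0,2],0,255],
  [[0,0,1.2],0,255],
  [[0,0,0.6],0,255],
  [[0,0,0.3],0,255],
  [[0,0,0.2],0,255],
  [[0,0,0],0,255],
])

```text
time_s: 22.63
tool_pos: [0.4605, 0.0218, -0.0182]
eef_rot: [3.142, -0.001, 0.001]
wrist_force: [-0.5, 0.2, -1.2]
width: 0.257
finger_force: 20.3
```

Run:
```python
from h import *
o=get_obs(); print(o['tool_pos'],o['width'],o['finger_force'],o['wrist_force'])
```

```text
[ 0.46047053  0.02181225 -0.01819508] 0.25722561838783375 20.268201775616035 [-0.53810752  0.23903167 -1.22443241]
```

>>> jog_arm([
  [[0,0,0.05],0,180],
  [[0,0,0],0,165],
  [[0,0,0],0,140],
  [[0,0,0],0,80],
  [[0,0,0],0,0],
  [[0,0,0],0,0],
  [[0,0,0],0,0],
  [[0,0,-2],0,0],
  [[0,0,-3],0,0],
  [[0,0,-3.5],0,0],
  [[0,0,-3.5],0,0],
  [[0,0,-3.5],0,0],
])

```text
time_s: 23.63
tool_pos: [0.4595, 0.0221, 0.1377]
eef_rot: [-3.142, 0.0, 0.001]
wrist_force: [1.4, -0.1, -0.4]
width: 1.004
finger_force: 0.0
```

>>> jog_arm([
  [[0,0,-3.5],0,0],
  [[0,0,-3.5],0,0],
  [[0,0,-1.5],0,0],
  [[0,0,0],0,0],
])

```text
time_s: 23.97
tool_pos: [0.4622, 0.0221, 0.2248]
eef_rot: [3.141, -0.0, 0.01]
wrist_force: [1.2, -0.6, 1.1]
width: 1.002
finger_force: 0.0
```

Run:
```python
from h import *
o=get_obs(); print(o['tool_pos'])
a,d=capture('side'); W=cloud('side',d)
m=(d>0)&(W[...,2]>.02)&(W[...,2]<.08)&(abs(W[...,0]-.46)<.04)&(abs(W[...,1]-.022)<.04); q=W[m]*1000
print(len(q),q.min(0).round(),q.max(0).round(),np.median(q,0).round())
print(px('side',(.46,.022,.055)),px('side',(.46,.022,.008)))
for n,x,y,lo,hi in (('cyl top',.515,.239,.13,.2),('cap',.525,.349,.145,.18)):
    m=(d>0)&(W[...,2]>lo)&(W[...,2]<hi)&(abs(W[...,0]-x)<.05)&(abs(W[...,1]-y)<.05); q=W[m]*1000
    print(n,len(q),q.min(0).round(),q.max(0).round(),np.median(q,0).round())
cv2.imwrite('pics/g10.png',cv2.resize(a[110:260,180:330],(600,600)))
```

```text
[0.46219743 0.0220652  0.22479851]
112 [451.   5.  20.] [474.  33.  56.] [461.  14.  38.]
[253.66922243 219.98780087] [254.53133142 235.39993101]
cyl top 184 [504. 222. 130.] [529. 255. 192.] [515. 231. 165.]
cap 47 [512. 328. 146.] [536. 368. 164.] [521. 338. 157.]
```

View pics/g10.png

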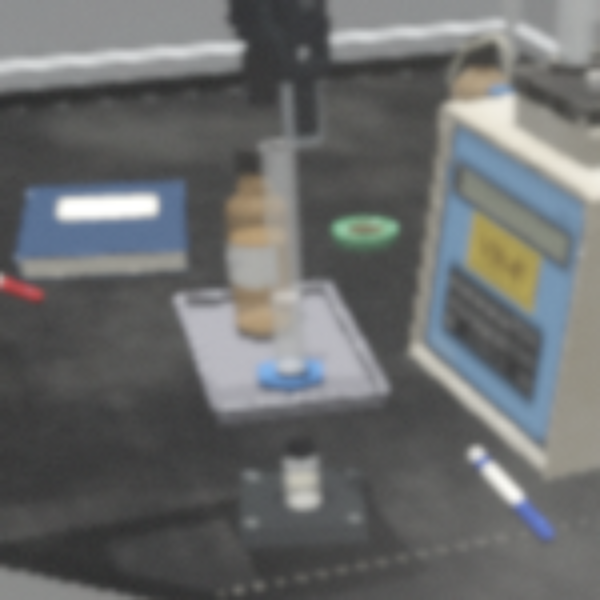

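The vial stands upright in the recess (crop (301,475)), and the bottle and cylinder are upright in the tray. Now I'll return the cylinder.

>>> jog_arm([
  [[0.5,-2,0],0,0],
  [[0.9,-3.4,0],0,0],
  [[0.9,-3.5,0],0,0],
  [[0.9,-3.5,0],0,0],
  [[0.9,-3.5,0],0,0],
  [[0.8,-3.3,0],0,0],
  [[0.5,-2.5,0],0,0],
  [[0,0,0],0,0],
  [[0,0,2],0,0],
  [[0,0,3],0,0],
  [[0,0,3],0,0],
  [[0,0,2.5],0,0],
])

```text
time_s: 25.02
tool_pos: [0.5126, 0.2382, 0.113]
eef_rot: [3.14, -0.0, -0.004]
wrist_force: [0.1, -0.9, -0.7]
width: 1.002
finger_force: 0.0
```

>>> jog_arm([
  [[0,0,1.5],0,0],
  [[0,0,0],0,0],
  [[0,0,0],0,255],
  [[0,0,0],0,255],
  [[0,0,0],0,255],
  [[0,0,0],0,255],
  [[0,0,0],0,255],
  [[0,0,0],0,255],
  [[0,0,0],0,255],
  [[0,0,0],0,255],
  [[0,0,0],0,255],
], newtons=35)

```text
time_s: 25.93
tool_pos: [0.5148, 0.2393, 0.1021]
eef_rot: [-3.141, 0.0, -0.003]
wrist_force: [-0.9, 0.5, 6.6]
width: 0.303
finger_force: 34.3
```

Run:
```python
from plant import *
o=get_obs(); print(o['tool_pos'],o['width'],o['finger_force'],o['wrist_force'])
```

```text
[0.51477184 0.23933154 0.10211478] 0.3027829025750279 34.27372958511114 [-0.94105071  0.46954171  6.61281276]
```

>>> jog_arm([
  [[0,0,-1.5],0,255],
  [[0,0,-3],0,255],
  [[0,0,-3],0,255],
  [[0,0,-1.5],0,255],
  [[0,1.5,0],0,255],
  [[0,3,0],0,255],
  [[0,3.5,0],0,255],
  [[0,3.5,0],0,255],
  [[0,3.5,0],0,255],
  [[0,3.5,0],0,255],
  [[0,3.5,0],0,255],
  [[0,3.5,0],0,255],
])

```text
time_s: 26.93
tool_pos: [0.5132, -0.018, 0.1908]
eef_rot: [3.142, -0.0, -0.001]
wrist_force: [1.5, -0.7, -1.1]
width: 0.304
finger_force: 34.8
```

>>> jog_arm([
  [[-0.1,3.5,0],0,255],
  [[-0.1,3.5,0],0,255],
  [[-0.1,3.5,0],0,255],
  [[0,3.5,0],0,255],
  [[0,3.5,0],0,255],
  [[0,3.5,0],0,255],
  [[0,3.5,0],0,255],
  [[0,3.5,0],0,255],
  [[0,2.8,0],0,255],
  [[0,1.4,0],0,255],
  [[0,0,0],0,255],
  [[0,0,0],0,255],
])

```text
time_s: 27.93
tool_pos: [0.5102, -0.3381, 0.1904]
eef_rot: [-3.141, 0.003, 0.001]
wrist_force: [-0.5, 0.3, -0.8]
width: 0.303
finger_force: 34.8
```

Run:
```python
from h import *
o=get_obs(); print(o['tool_pos'],o['width'],o['finger_force'],o['wrist_force'])
a,d=capture('side'); W=cloud('side',d)*1000
m=(d>0)&(W[...,2]>100)&(W[...,2]<220)&(abs(W[...,0]-512)<50)&(abs(W[...,1]+338)<50); q=W[m]; print(len(q),np.median(q,0).round(),np.median(q[q[:,2]<140],0).round())
print('foot centre pred',px('side',(.512,-.3385,.102)))
cv2.imwrite('pics/g11.png',cv2.resize(a[150:310,250:410],(600,600)))
```

```text
[ 0.51018453 -0.33805161  0.19043894] 0.3028259726820248 34.794147312641144 [-0.52086818  0.27228109 -0.80777077]
692 [ 508. -348.  161.] [ 508. -347.  117.]
foot centre pred [327.67897432 266.35449448]
```

View pics/g11.png

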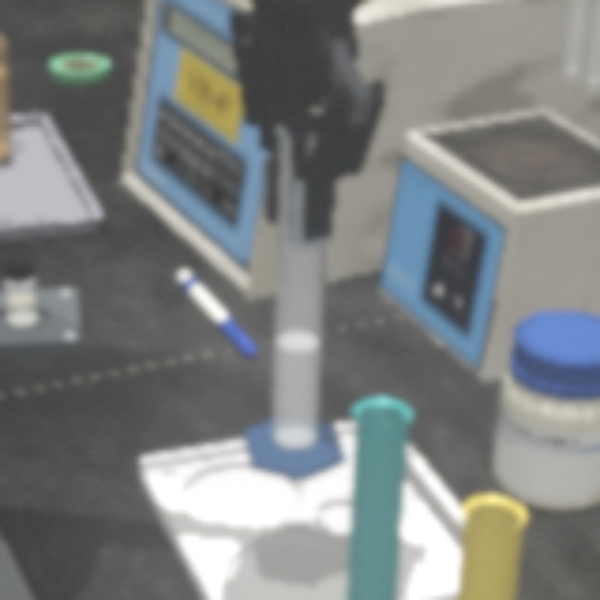

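The cylinder is upright over its own well, with the foot at (328,269) as predicted. I'll shift 2 mm in x, then lower and release.

>>> jog_arm([
  [[0.2,0,2],0,255],
  [[0,0,2.5],0,255],
  [[0,0,2],0,255],
  [[0,0,1],0,255],
  [[0,0,0.6],0,255],
  [[0,0,0.3],0,255],
  [[0,0,0.1],0,255],
  [[0,0,0],0,255],
])

```text
time_s: 28.65
tool_pos: [0.5135, -0.338, 0.1068]
eef_rot: [3.141, 0.0, 0.001]
wrist_force: [-0.9, -0.3, -1.4]
width: 0.302
finger_force: 34.8
```

>>> jog_arm([
  [[0,0,0],0,165],
  [[0,0,0],0,140],
  [[0,0,0],0,80],
  [[0,0,0],0,0],
  [[0,0,0],0,0],
  [[0,0,0],0,0],
  [[0,0,-1.5],0,0],
  [[0,0,-3],0,0],
  [[0,0,-3],0,0],
  [[0,0,-3],0,0],
  [[0,0,-1.5],0,0],
  [[0,0,0],0,0],
])

```text
time_s: 29.65
tool_pos: [0.5147, -0.3391, 0.2301]
eef_rot: [3.138, -0.0, 0.007]
wrist_force: [1.4, -0.3, 0.6]
width: 1.002
finger_force: 0.0
```

Run:
```python
from h import *
o=get_obs(); print(o['tool_pos'],o['width'])
a,d=capture('side'); W=cloud('side',d)*1000
m=(d>0)&(W[...,2]>60)&(W[...,2]<200)&(abs(W[...,0]-512)<50)&(abs(W[...,1]+338)<50); q=W[m]; print(len(q),q.min(0).round(),q.max(0).round(),np.median(q,0).round())
```

```text
[ 0.51471165 -0.33914204  0.2301286 ] 1.0020811504102438
778 [ 503. -354.   60.] [ 530. -324.  197.] [ 513. -347.  137.]
```

>>> jog_arm([
  [[0,-1.5,0],0,0],
  [[0,-3,0],0,0],
  [[0,-3.5,0],0,0],
  [[0,-3.5,0],0,0],
  [[0,-3.5,0],0,0],
  [[0,-3.5,0],0,0],
  [[0,-3.5,0],0,0],
  [[0,-3.5,0],0,0],
  [[0,-3.5,0],0,0],
  [[0,-3.5,0],0,0],
  [[0,-3.5,0],0,0],
  [[0,-3.5,0],0,0],
])

```text
time_s: 30.7
tool_pos: [0.5115, 0.0592, 0.2248]
eef_rot: [-3.142, 0.0, 0.004]
wrist_force: [0.4, -0.9, 0.2]
width: 0.998
finger_force: 0.0
```

>>> jog_arm([
  [[0.2,-3.5,0],0,0],
  [[0.2,-3.5,0],0,0],
  [[0.2,-3.5,0],0,0],
  [[0.2,-3.5,0],0,0],
  [[0.2,-3.5,0],0,0],
  [[0,-3.5,0],0,0],
  [[0,-3.5,0],0,0],
  [[0,-3,0],0,0],
  [[0,-1.8,0],0,0],
  [[0,0,2],0,0],
  [[0,0,3],0,0],
  [[0,0,0],0,0],
])

```text
time_s: 31.7
tool_pos: [0.5195, 0.3485, 0.1703]
eef_rot: [3.137, 0.001, -0.012]
wrist_force: [-1.3, -1.6, -1.3]
width: 1.001
finger_force: 0.0
```

Run:
```python
from plant import *
o=get_obs(); print(o['tool_pos'],o['width'])
```

```text
[0.51952909 0.34847692 0.17033792] 1.0008348233092919
```

>>> jog_arm([
  [[0.2,0,2],0,0],
  [[0,0,2.7],0,0],
  [[0,0,2],0,0],
  [[0,0,1],0,0],
  [[0,0,0],0,0],
  [[0,0,0],0,0],
])

```text
time_s: 32.2
tool_pos: [0.5252, 0.3498, 0.0996]
eef_rot: [3.141, -0.001, -0.001]
wrist_force: [-0.1, -0.5, 0.2]
width: 1.001
finger_force: 0.0
```

Run:
```python
from plant import *
o=get_obs(); print(o['tool_pos'],o['width'])
```

```text
[0.52520576 0.34982551 0.09960082] 1.0013739245979565
```

Tool is at (0.525, 0.350), where the bottle was released. I'll grip, lift and return it.

>>> jog_arm([
  [[0,0,0],0,255],
  [[0,0,0],0,255],
  [[0,0,0],0,255],
  [[0,0,0],0,255],
  [[0,0,0],0,255],
  [[0,0,0],0,255],
  [[0,0,0],0,255],
  [[0,0,0],0,255],
  [[0,0,0],0,255],
], newtons=50)

```text
time_s: 32.95
tool_pos: [0.5257, 0.3501, 0.0999]
eef_rot: [-3.141, 0.0, -0.002]
wrist_force: [0.0, -3.0, 8.1]
width: 0.332
finger_force: 49.1
```

Run:
```python
from plant import *
o=get_obs(); print(o['tool_pos'],o['width'],o['finger_force'],o['wrist_force'])
```

```text
[0.52568029 0.35014559 0.09994197] 0.332064952616403 49.05979636927175 [ 0.01616844 -3.0491873   8.06551421]
```

>>> jog_arm([
  [[0,0,-1.5],0,255],
  [[0,0,-3],0,255],
  [[0,0,-3],0,255],
  [[0,0,-1.5],0,255],
  [[0,1.5,0],0,255],
  [[0,3,0],0,255],
  [[0,3.5,0],0,255],
  [[0,3.5,0],0,255],
  [[0,3.5,0],0,255],
  [[0,3.5,0],0,255],
  [[0,3.5,0],0,255],
  [[0,3.5,0],0,255],
])

```text
time_s: 33.95
tool_pos: [0.5241, 0.093, 0.1886]
eef_rot: [3.141, -0.0, -0.001]
wrist_force: [0.8, -1.1, -2.0]
width: 0.332
finger_force: 50.3
```

>>> jog_arm([
  [[0,3.5,0],0,255],
  [[-0.1,3.5,0],0,255],
  [[-0.1,3.5,0],0,255],
  [[-0.1,3.5,0],0,255],
  [[-0.1,3.5,0],0,255],
  [[-0.1,3.5,0],0,255],
  [[-0.1,3.5,0],0,255],
  [[-0.1,3.5,0],0,255],
  [[0,3.5,0],0,255],
  [[0,2.3,0],0,255],
  [[0,1,0],0,255],
  [[0,0,0],0,255],
])

```text
time_s: 34.95
tool_pos: [0.5173, -0.255, 0.1884]
eef_rot: [-3.142, 0.004, 0.001]
wrist_force: [0.5, 0.3, -1.5]
width: 0.333
finger_force: 50.3
```

Run:
```python
from h import *
a,d=capture('side')
o=get_obs(); print(o['tool_pos'],o['width'],o['finger_force'],o['wrist_force'])
cv2.imwrite('pics/g12.png',cv2.resize(a[150:310,250:410],(600,600)))
```

```text
[ 0.51730462 -0.25341519  0.18848948] 0.3311464184004828 50.30960778618464 [ 0.11709575  0.1905935  -2.6334045 ]
```

View pics/g12.png

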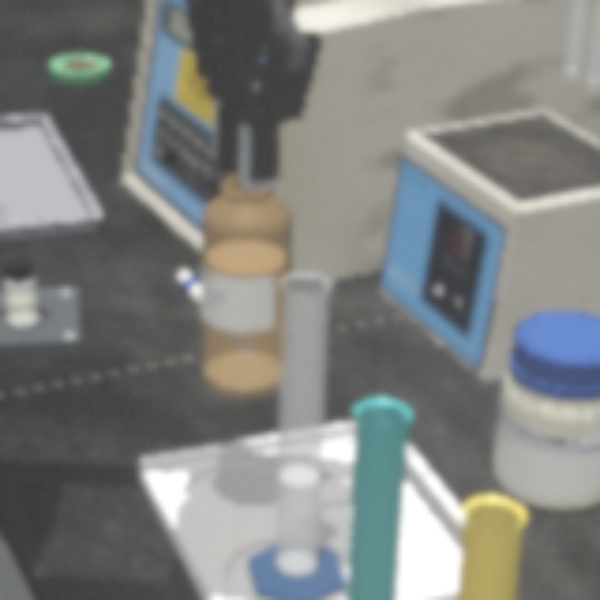

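The bottle hangs upright over its well, with the cylinder standing in its own well. I'll lower and release it.

>>> jog_arm([
  [[0.1,0,2],0,255],
  [[0,0,2.5],0,255],
  [[0,0,2],0,255],
  [[0,0,1],0,255],
  [[0,0,0.6],0,255],
  [[0,0,0.3],0,255],
  [[0,0,0.1],0,255],
  [[0,0,0.1],0,255],
  [[0,0,0],0,255],
])

```text
time_s: 35.75
tool_pos: [0.5195, -0.2531, 0.1038]
eef_rot: [3.141, -0.0, 0.002]
wrist_force: [0.0, -0.3, -2.4]
width: 0.334
finger_force: 50.3
```

>>> jog_arm([
  [[0,0,0],0,160],
  [[0,0,0],0,130],
  [[0,0,0],0,60],
  [[0,0,0],0,0],
  [[0,0,0],0,0],
  [[0,0,0],0,0],
  [[0,0,-1.5],0,0],
  [[0,0,-3],0,0],
  [[0,0,-3],0,0],
  [[0,0,-3],0,0],
  [[0,0,-2.5],0,0],
  [[0,0,0],0,0],
])

```text
time_s: 36.75
tool_pos: [0.5213, -0.2542, 0.2382]
eef_rot: [3.138, -0.0, 0.01]
wrist_force: [1.3, -0.0, 0.7]
width: 0.996
finger_force: 0.0
```

Run:
```python
from h import *
a,d=capture('side'); W=cloud('side',d)*1000
o=get_obs(); print(o['time_s'],o['tool_pos'],o['width'],o['wrist_force'])
for n,x,y,lo,hi in (('cap',518,-253,148,180),('cyl',512,-338,60,200),('vial',460,22,20,80)):
    m=(d>0)&(W[...,2]>lo)&(W[...,2]<hi)&(abs(W[...,0]-x)<40)&(abs(W[...,1]-y)<40); q=W[m]
    print(n,len(q),q.min(0).round(),q.max(0).round(),np.median(q,0).round())
cv2.imwrite('pics/g13.png',cv2.resize(a[110:310,190:390],(600,600)))
```

```text
36.8 [ 0.52048273 -0.25372158  0.23578574] 0.9992787584031811 [-0.16782046  0.36255639 -1.0296002 ]
cap 165 [ 506. -271.  148.] [ 537. -242.  167.] [ 518. -264.  161.]
cyl 775 [ 503. -353.   60.] [ 530. -323.  197.] [ 512. -348.  137.]
vial 109 [451.   9.  20.] [473.  35.  55.] [461.  15.  39.]
```

View pics/g13.png

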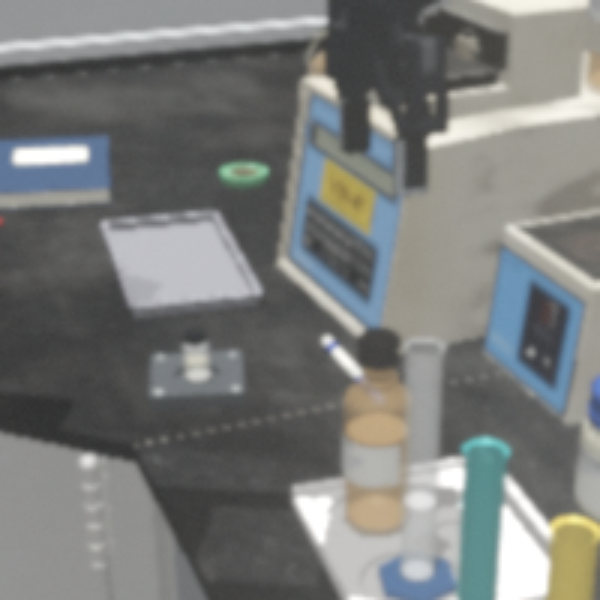

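The bottle and cylinder are back in their wells, within 3 mm of the start by depth and at full height, and the vial is in the recess. The gripper is clear of everything, so I'm handing in.

```bash
python3 -c "
from plant import *
print(job_done())"
```

```text
the job is handed in; nothing more can be done
None
```

I handed the job in at 36.8 s: the vial stands in the sample stand's recess, and the bottle and cylinder are back in their own wells, about 3 mm from where they started. All are upright and released; the hand-in returned no verdict.

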